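# Seat the filter slider and hold the plunger gauge on its check mark

### The arm

A 7-joint arm with a two-finger parallel gripper is mounted at the origin on the work surface. World frame = base frame: x ahead of the robot, y to its left, z up, the work surface at z = 0. Lengths are in m, angles in rad, forces in N, time in s.
With the tool pointing down it reaches from about 0.4 to 0.875 m from the base axis. Payload 19.3 kg.
Tool frame: the origin (TCP) lies at the very end of the fingers, on their centre line; the grasp point (between the pads) lies 19 mm behind it (ctrl.grasp_offset is the distance from the TCP to the grasp point, in m); z points along the fingers, y is the line along which they close (so a half turn about z gives the same grasp; the last joint's range is limited). The gripper opens to 85 mm and grips with 20 to 120 N. Pads are 22 mm wide; open, the fingers measure 114 mm over their backs; the gripper's body (76 mm by 85 mm) begins 54 mm behind the grasp point. The pads swing forward as they close: fully open they stand 13 mm farther back than shut.
Start: joints at [-0.07, 0.521, -0.036, 1.599, 0.021, 1.021, -0.113], TCP at [0.625, -0, 0.231] pointing down, gripper open.
Joint ranges: [-2.91, 2.91], [-0.3, 2.13], [-1.5, 1.42], [0.17, 2.43], [-1.26, 4.41], [0.16, 1.93], [-2.52, 2.52]. Speed limits (rad/s): [1.89, 1.89, 2.39, 2.39, 3.01, 3.01, 3.01].

### API

Orientations are given as a 3x3 rotation matrix whose columns are the frame's x, y, z axes.
In Python, from cell import ctrl gives the robot as it stands. Calls block until the motion is done:
- ctrl.goto(position, orientation): joint-space move of the TCP to a pose.
- ctrl.line_to(position, v=0.15, attitude=None, threshold=None): straight line of the TCP; attitude=None keeps the orientation; v is the mean speed in m/s. With threshold (N) it stops when the force on the tool has changed by that much, and returns True; else False.
- ctrl.movej(angles): joint-space move.
- ctrl.command_gripper(opening, f_grip=None): opening from 0.0 (shut) to 1.0 (fully open); f_grip is the grip in N (None keeps the last); returns when the fingers have stopped.
- ctrl.wait(seconds).
- ctrl.ik(position, orientation): joint angles nearest the present ones, or None.
- ctrl.read_camera(name): name is "scene" or "side" or "wrist"; returns a dict with "color" (420x560x3 uint8, red, green, blue), "vertical_fov" (degrees; the focal length in pixels is half the picture's height over the tangent of half this angle, whatever the lens; pixels are square), "cx", "cy" (the principal point, pixels), "T" (4x4, takes a point from camera to world coordinates); the wrist camera has in their place "mount" (4x4, takes a point from camera to tool coordinates, whose origin is the TCP and whose axes are the flange's). Camera axes: x right, y up, looking along -z (the intrinsics and any distortion apply to the point x, -y, -z); pixel columns grow to the right and rows downward; lengths in m; the calibration is good to about 2 mm. A picture is of the moment at which its call begins: read the wrist's pose just before it. There is no depth.
A pose or a line that the arm cannot do raises ctrl.Unreachable and nothing moves.
- ctrl.job_done(): hands the job in; it is judged then, once.
Readings, each from a call of its own:
- ctrl.get_time(): time.
- ctrl.get_joint_pos(): joint angles.
- ctrl.get_qd(): joint speeds.
- ctrl.get_joint_efforts(): joint torques, N m.
- ctrl.get_ee_pos(): TCP position.
- ctrl.get_tool_rot(): TCP orientation.
- ctrl.get_wrist_force(): force on the tool from outside, world axes, zero at the start.
- ctrl.get_moment(): the same for the moment, N m.
- ctrl.get_width(): opening from 0.0 (shut) to 1.0 (fully open).
- ctrl.get_grip_force(): force on a finger pad.
Only numpy, scipy, OpenCV 4.12 (cv2) and the standard library are available. Lean on these libraries where they do the work, as an engineer would, in place of code of your own. Each camera call takes 0.05 s, during which the arm holds its last target. There are 200 camera calls.

### The job

Move the filter slider from its black storage block into the slot of the white microscope port, fully home, and let go of it. Then take the plunger gauge out of its leaning cradle, turn it upright and rest its tip inside the ringed mark on top of the slider, pressing gently down until the plunger is about half way in. Finish while still holding the gauge there, upright and steady; leave the bottle, the objective and the mouse alone.

Things in the scene. Friction and masses are not known exactly. Their poses are not given: they have to be found in the camera images.
- slider: Filter slider, 160 g: flat upright dark steel blade 50 (x) x 6 (y) x 40 mm deep under a bright aluminium head 44 (x) x 22 (y) x 26 mm high, gripped across the 22 mm. Origin: centre of the head's underside; the blade hangs from z = 0 to -40 mm. At the start it stands in the black storage block, head resting on the block's top. It fits the port either way round.
- spot (a point): Centre of the small black ring (13 mm across, with a centre dot) on top of the slider's head, 12 mm along the slider's +x from its middle and 26 mm above the slider's origin. Moves with the slider; same axes.
- rack: Storage block, black plastic, fixed, 75 (x) x 45 (y) x 50 mm high, with a slot like the port's in its top, in which the slider starts. Origin: centre of the underside; the slot runs along x.
- port: White microscope filter port, fixed, 100 (x) x 80 (y) x 50 mm high (a low grey foot around it reaches 116 x 96 mm), with one slot in the middle of its top. Origin: centre of the underside; the slot runs along x.
- port_mouth (a point): Centre of the slot's mouth in the port's top, 50 mm above the table. The slot is 53 mm long (port x), 9 mm wide (port y), 46 mm deep, with a 2 mm chamfer. Fully home, the slider's head sits on the port's top, so the slider's origin coincides with this point.
- gauge: Plunger gauge, 150 g: grey body 28 x 28 x 60 mm, dial on its +x face, 8 mm cap on top; below, a steel stem 12 mm thick, 30 mm long, and a 6 mm plunger 14 mm further. Origin: centre of the body's underside; z along the gauge, away from the tip (at z = -44 mm). Starts with its body on the cradle's sloping top, leaning 20 deg, upper end to the cradle's -x, y level and parallel to the cradle's y.
- gauge_grip (a point): Centre of the gauge's body, 30 mm along the gauge's +z from its origin: a good place to hold it, across y.
- tip (a point): The end of the plunger's round tip (ball of 3 mm radius); moves into the gauge with the plunger.
- plunger (a joint): How far the plunger is pushed in, 0 (fully out) to 0.010 m (fully in). A spring pushes it out with about 0.6 N at 0 and 0.2 N more for each mm: about 1.6 N half way in.
- cradle: Gauge cradle, dark steel, fixed: foot 100 (x) x 70 (y) mm, two uprights, and a plate 60 x 56 x 18 mm whose top slopes 20 degrees (down towards -x) with a 15.5 mm square socket through it, open below. Origin: on the table under the middle of the socket's mouth, which is 68 mm above the table.
- bottle: Bystander: small amber oil bottle, 38 mm thick, 75 mm high, loose. Origin: centre of the underside.
- objective: Bystander: brass microscope objective standing on its flange, 34 mm thick, 52 mm high, loose. Origin: centre of the underside.
- mouse: Bystander: black computer mouse 100 x 58 x 30 mm, loose. Origin: centre of the underside.
Not all that is in view belongs to the job. There is more than one size of the slider; the one meant has the size given above. Several things have the shape of the gauge; the one meant has the colours described above.

How it is judged:
On the way, in this order (a step that is already met when the one before it is completed fails the run):
1. the slider is fully home in the port's slot and let go (horizontal distance between slider and port_mouth below 0.004 m and z of slider in the frame of port_mouth below 0.0025 m and contact force between the fingers and slider below 0.1 N), for 0.2 s.
2. the gauge is lifted out of its cradle by the gripper and turned upright (contact force between the fingers and gauge above 1 N and contact force between gauge and cradle below 0.1 N and height (world z) of tip above 0.07 m and angle between gauge's own z axis and vertical below 0.12 rad), for 0.1 s.
At the end, for the whole second after the job is handed in: Slider home in the port (within 4 mm sideways, under 2.5 mm high), untouched by the robot; gauge held, still, upright within 0.12 rad, tip within 6.5 mm of the mark's centre, pressing on the slider with 0.5 to 4 N, plunger 2.5 to 7.5 mm in, touching neither port nor cradle (all of step 1 and horizontal distance between tip and spot below 0.0065 m and angle between gauge's own z axis and vertical below 0.12 rad and height (world z) of gauge above 0.1 m and value of joint plunger between 0.0025 and 0.0075 m and contact force between gauge and slider between 0.5 and 4 N and contact force between the fingers and gauge above 1 N and contact force between gauge and port below 0.1 N and contact force between gauge and cradle below 0.1 N and contact force between the arm and slider below 0.1 N and linear speed of gauge below 0.02 m/s); the arm keeps its last pose, push and grip.
It fails at once if the gauge is pressed hard on the slider (over 10 N) (contact force between gauge and slider above 10 N).
It fails at once if the bottle, the objective or the mouse is moved by more than 20 mm (distance of any of bottle, objective, mouse from where it was at the start of the episode above 0.02 m).
It also fails if it takes over 51 s, if anything falls off the work surface, if the arm or the gripper's body presses on something with over 40 N, if the wrist force passes 120 N, or if a joint passes its speed limit or range.

## Working session

There is one attempt and no reset: what is moved stays moved. The work goes in short steps, each a Python script; the robot and the scene stay as the last script left them, time stands still between calls to the robot, and variables do not carry over. Pictures are saved under pics/ and viewed, at most 10 in all, crops included, and the job is handed in when it is done.

```bash
ls; mkdir -p pics; python3 - <<'E'
from cell import ctrl
import cv2,numpy as np
ims={}
for n in ["scene","side","wrist"]:
    d=ctrl.read_camera(n); cv2.imwrite(f"pics/{n}0.png",d["color"][:,:,::-1])
    print(n,{k:(np.round(v,4).tolist() if not np.isscalar(v) else v) for k,v in d.items() if k!="color"})
print(ctrl.get_time(),ctrl.grasp_offset,ctrl.get_ee_pos(),ctrl.get_tool_rot())
E
```

```text
pics
scene {'vertical_fov': 56.298978768626036, 'cx': 273.5984395499282, 'cy': 209.77155558041684, 'T': [[-0.6117, -0.664, 0.4301, 0.9914], [0.7911, -0.5206, 0.3213, 0.3123], [0.0106, 0.5367, 0.8437, 0.8128], [0.0, 0.0, 0.0, 1.0]]}
side {'vertical_fov': 49.08531336908289, 'cx': 277.0734961531799, 'cy': 215.71637570389456, 'T': [[0.9523, 0.2089, -0.2227, 0.4114], [-0.305, 0.686, -0.6606, -0.662], [0.0148, 0.697, 0.7169, 0.8177], [0.0, 0.0, 0.0, 1.0]]}
wrist {'vertical_fov': 68.77891696063617, 'cx': 280.8789590581755, 'cy': 211.44757575012054, 'mount': [[0.0002, 0.9488, 0.3157, 0.0816], [1.0, -0.0, -0.0005, 0.0003], [-0.0004, 0.3157, -0.9488, -0.1425], [0.0, 0.0, 0.0, 1.0]]}
0.15 0.0187 [ 6.24758710e-01 -8.27124859e-06  2.30866454e-01] [[-4.64006864e-05  9.99999644e-01 -8.42808651e-04]
 [ 9.99999997e-01  4.63464994e-05 -6.43128456e-05]
 [-6.42737614e-05 -8.42811633e-04 -9.99999643e-01]]
```

View pics/scene0.png

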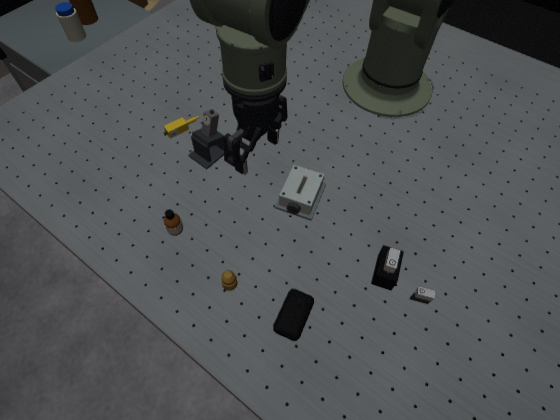

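View pics/side0.png

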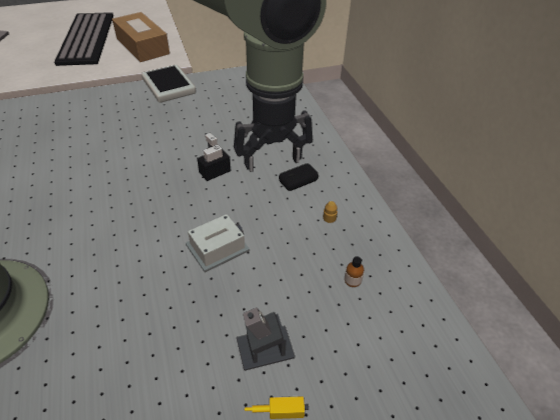

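Scene view: port at (302,190), black block with slider (390,262), cradle with grey gauge (208,140), yellow decoy beside it, small decoy slider (425,295), bottle (173,222), objective (229,280), mouse (294,314). In the side view the same things are at port (217,240), block (214,163) and cradle (265,340).

```bash
cat > h.py <<'E'
from cell import ctrl
import cv2,numpy as np
def shot(n):
    T=None
    if n=="wrist":
        T=np.eye(4);T[:3,:3]=ctrl.get_tool_rot();T[:3,3]=ctrl.get_ee_pos()
    d=ctrl.read_camera(n)
    d["T"]=T@d["mount"] if n=="wrist" else d["T"]
    d["f"]=210/np.tan(np.radians(d["vertical_fov"]/2)); return d
def ray(d,p):
    r=d["T"][:3,:3]@np.array([(p[0]-d["cx"])/d["f"],-(p[1]-d["cy"])/d["f"],-1])
    return d["T"][:3,3],r/np.linalg.norm(r)
def onz(d,p,z):
    o,r=ray(d,p); return o+r*(z-o[2])/r[2]
def proj(d,X):
    c=np.linalg.inv(d["T"])@np.append(X,1); return np.array([d["cx"]+d["f"]*c[0]/-c[2],d["cy"]+d["f"]*c[1]/c[2]])
def tri(l):
    A=np.zeros((3,3));b=np.zeros(3)
    for d,p in l:
        o,r=ray(d,p);M=np.eye(3)-np.outer(r,r);A+=M;b+=M@o
    X=np.linalg.solve(A,b); return X,[np.linalg.norm((np.eye(3)-np.outer(r,r))@(X-o)) for o,r in (ray(d,p) for d,p in l)]
def down(yaw):  # tool x axis at yaw; fingers close along tool y
    c,s=np.cos(yaw),np.sin(yaw); return np.array([[c,s,0],[s,-c,0],[0,0,-1]])
E
python3 - <<'E'
from h import *
s=shot("scene");e=shot("side")
for n,a,b,z in [("port",(302,186),(217,235),.05),("slider",(392,260),(213,154),.076),("gaugetop",(210,113),(252,314),.13),("cradlefoot",(207,158),(265,347),.0),("bottle",(170,213),(357,262),.075),("obj",(229,272),(331,205),.052),("mouse",(294,314),(299,177),.03),("decoy",(425,293),(211,139),.02),("yellow",(178,127),(287,407),.015)]:
    print(n,onz(s,a,z).round(3),onz(e,b,z).round(3),*[np.round(q,3) for q in tri([(s,a),(e,b)])])
E
```

```text
port [0.507 0.034 0.05 ] [0.503 0.027 0.05 ] [0.504 0.032 0.045] [0. 0.]
slider [0.562 0.299 0.076] [0.551 0.281 0.076] [0.554 0.299 0.062] [0. 0.]
gaugetop [ 0.518 -0.241  0.13 ] [ 0.511 -0.241  0.13 ] [ 0.514 -0.241  0.128] [0.003 0.003]
cradlefoot [ 0.557 -0.238 -0.   ] [ 0.535 -0.24   0.   ] [ 0.544 -0.24  -0.009] [0.009 0.009]
bottle [ 0.763 -0.144  0.075] [ 0.759 -0.152  0.075] [ 0.762 -0.148  0.069] [0. 0.]
obj [0.783 0.043 0.052] [0.783 0.04  0.052] [0.783 0.042 0.05 ] [0.001 0.001]
mouse [0.765 0.2   0.03 ] [0.754 0.181 0.03 ] [0.76  0.197 0.015] [0. 0.]
decoy [0.555 0.391 0.02 ] [0.571 0.422 0.02 ] [0.567 0.389 0.044] [0.001 0.001]
yellow [ 0.533 -0.367  0.015] [ 0.536 -0.368  0.015] [ 0.535 -0.367  0.015] [0.002 0.002]
```

View pics/wrist0.png

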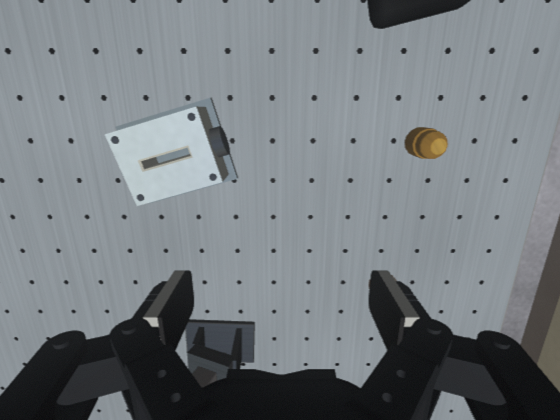

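The wrist view shows the port's slot from (140,165) to (190,152), the objective at (427,143), and the cradle's edge at (215,345). Next I look at the slider from above.

```bash
python3 - <<'E'
from h import *
y=0.2;u=np.array([np.cos(y),np.sin(y),0])
print(ctrl.ik([.53,.29,.257],down(y)),ctrl.ik([.53,.29,.257],down(y+np.pi)))
ctrl.goto(np.array([.556,.295,.257])-.03*u,down(y))
d=shot("wrist");cv2.imwrite("pics/w1.png",d["color"][:,:,::-1]);np.savez("w1.npz",**d)
print(ctrl.get_time(),ctrl.get_joint_pos())
g=cv2.cvtColor(d["color"],cv2.COLOR_RGB2GRAY)
print(proj(d,np.array([.556,.295,.076])))
E
```

```text
[-0.76105148  0.47233125  0.23424817  1.63854922 -0.12239224  1.04510487
 -1.86081292] [-0.2519266   0.50135903 -0.50437759  1.60974379  0.26381655  1.09887829
  0.94587041]
1.9083 [-0.76189273  0.46647011  0.23325467  1.64787054 -0.12048528  1.04138518
 -1.8627415 ]
[280.53347856 161.25181927]
```

View pics/w1.png

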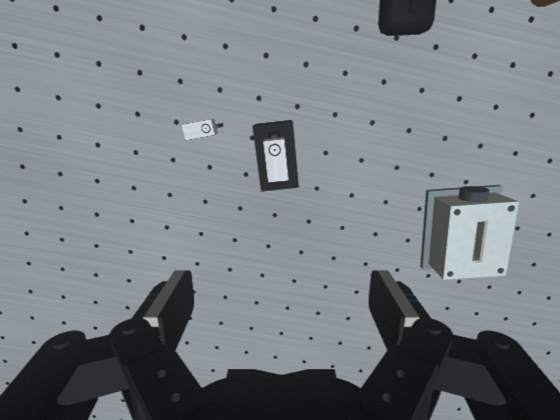

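Slider head is at (276,160) with its ring at (275,150), the upper (tool +x) end. The block is around it, the small decoy at (198,130) and the port's slot at (481,240). I'll take closer views of the slider and the port from the same relative height, so calibration bias cancels.

```bash
cat >> h.py <<'E'
def wrapy(a,ref):
    return ref+(a-ref+np.pi/2)%np.pi-np.pi/2
def rect(d,mask,near,z,ref):
    cs,_=cv2.findContours(mask.astype(np.uint8),cv2.RETR_EXTERNAL,cv2.CHAIN_APPROX_NONE)
    c=[c for c in cs if cv2.contourArea(c)>60 and abs(cv2.pointPolygonTest(c,tuple(map(float,near)),True))<25]
    c=max(c,key=cv2.contourArea)
    P=np.array([onz(d,p[0],z)[:2] for p in c])
    (cx,cy),(w,h),a=cv2.minAreaRect((P*1e4).astype(np.float32))
    a=np.radians(a)
    if w<h: w,h,a=h,w,a+np.pi/2
    return np.array([cx,cy])/1e4,w/10,h/10,wrapy(a,ref)
def above(xy,z,yaw,off=.03):
    ctrl.goto(np.array([xy[0]-off*np.cos(yaw),xy[1]-off*np.sin(yaw),z]),down(yaw))
E
python3 - <<'E'
from h import *
d=dict(np.load("w1.npz"))
hsv=cv2.cvtColor(d["color"],cv2.COLOR_RGB2HSV)
m=(hsv[...,2]>185).astype(np.uint8); m=cv2.morphologyEx(m,cv2.MORPH_OPEN,np.ones((3,3),np.uint8))
print(rect(d,m,(277,165),.076,.2))
d1=onz(d,(275,150),.076); print("ring",d1)
r=rect(d,m,(277,165),.076,.2)
a,b=onz(d,(483,222),.05),onz(d,(477,262),.05); yp=np.arctan2(*(a-b)[1::-1]); print("port",(a+b)/2,yp)
above(r[0],.15,r[3]);q=shot("wrist");np.savez("w2.npz",**q)
above(((a+b)/2)[:2],.124,yp);p=shot("wrist");np.savez("w3.npz",**p)
v=np.hstack([q["color"][80:300,180:400],p["color"][80:300,140:420]])[:,:,::-1]
cv2.imwrite("pics/c1.png",cv2.resize(v,None,fx=1.6,fy=1.6))
print(proj(q,np.append(r[0],.076)),proj(p,(a+b)/2),ctrl.get_time())
E
```

```text
(array([0.55546182, 0.30015479]), 42.90419311523438, 20.366734313964844, np.float64(0.30580469599280535))
ring [0.56633488 0.30297531 0.076     ]
port [0.50238879 0.03147571 0.05      ] 0.2674134985599719
[280.42346031 185.28169008] [282.85145756 186.4929348 ] 3.5833
```

View pics/c1.png

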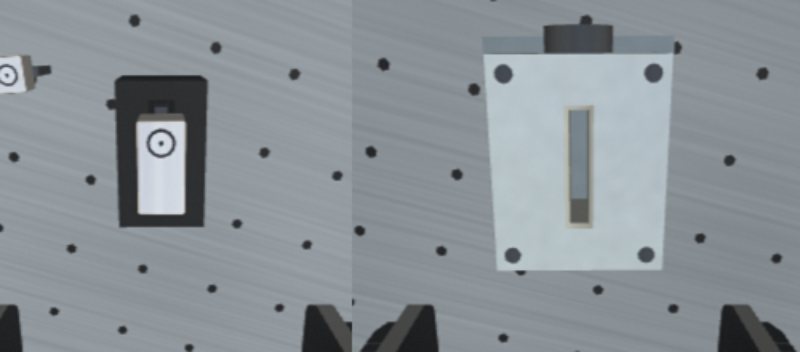

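The crop shows the head (160,165) with the ring toward the camera's far end. The port slot is at (580,167), nearly vertical, with four screws. Now the precise measurement.

```bash
python3 - <<'E'
from h import *
q=dict(np.load("w2.npz"));p=dict(np.load("w3.npz"))
h=cv2.cvtColor(q["color"],cv2.COLOR_RGB2HSV)
m=cv2.morphologyEx((h[...,2]>185).astype(np.uint8),cv2.MORPH_OPEN,np.ones((3,3),np.uint8))
print(rect(q,m,(280,190),.076,.3))
for t in (170,185,200,215):
    m=(h[...,2]>t).astype(np.uint8);print(t,rect(q,m,(280,190),.076,.3))
for y in (190,130): print(h[y,265:300,2].tolist())
g=p["color"].astype(int)
print(g[185,270:300].tolist())
r=g[...,0]; b=g[...,2]
for t in (185,195,205):
    m=(b<t).astype(np.uint8);m[:140]=0;m[230:]=0;m[:,:255]=0;m[:,310:]=0
    print("slot",t,rect(p,m,(283,186),.05,.27))
# screws
m=(p["color"].max(2)<110).astype(np.uint8)
n,l,s,c=cv2.connectedComponentsWithStats(m)
S=[onz(p,c[i],.05) for i in range(1,n) if 60<s[i,4]<200 and 215<c[i][0]<350 and 100<c[i][1]<250]
print(np.round(S,4),np.mean(S,0))
E
```

```text
(array([0.55537583, 0.30024438]), 42.508245849609374, 20.163853454589844, np.float64(0.31212277936290933))
170 (array([0.55541108, 0.30013347]), 42.36412658691406, 20.782987976074217, np.float64(0.3043617953142006))
185 (array([0.55537583, 0.30024438]), 42.508245849609374, 20.163853454589844, np.float64(0.31212277936290933))
200 (array([0.55542363, 0.30009402]), 42.363809204101564, 20.164454650878906, np.float64(0.30438583034303845))
215 (array([0.55547852, 0.30005554]), 41.13434753417969, 19.506964111328124, np.float64(0.3178298004208948))
[70, 159, 214, 223, 222, 220, 220, 221, 221, 222, 222, 224, 226, 227, 228, 227, 227, 225, 224, 223, 223, 223, 224, 225, 224, 225, 225, 226, 227, 218, 150, 66, 46, 48, 49]
[40, 42, 42, 42, 41, 41, 42, 41, 40, 42, 41, 42, 41, 41, 42, 42, 40, 41, 40, 42, 40, 42, 42, 42, 42, 40, 43, 42, 42, 43, 43, 43, 43, 42, 41]
[[183, 195, 201], [181, 194, 199], [180, 189, 190], [182, 187, 179], [182, 183, 172], [156, 158, 149], [123, 130, 128], [115, 125, 132], [119, 132, 139], [120, 132, 139], [118, 131, 137], [119, 132, 139], [118, 129, 137], [118, 130, 137], [118, 130, 138], [117, 130, 137], [109, 119, 126], [100, 105, 105], [135, 134, 127], [155, 156, 146], [164, 168, 163], [177, 187, 191], [183, 195, 201], [182, 194, 200], [181, 194, 200], [182, 195, 201], [182, 194, 200], [181, 193, 199], [182, 193, 199], [181, 193, 199]]
slot 185 (array([0.50282485, 0.03263143]), 56.3669189453125, 13.29821319580078, np.float64(0.26916169663267353))
slot 195 (array([0.50305845, 0.03283051]), 57.065887451171875, 14.060383605957032, np.float64(0.27944735739477755))Traceback (most recent call last):
  File "<stdin>", line 14, in <module>
  File "h.py", line 29, in rect
    c=max(c,key=cv2.contourArea)
ValueError: max() iterable argument is empty
```

```bash
python3 - <<'E'
from h import *
S=np.array([.5554,.3001]);ys=.307
ctrl.command_gripper(.55,60)
above(S,.14,ys,0)
ctrl.line_to([*S,.0535],v=.1,threshold=15)
print(ctrl.get_ee_pos(),ctrl.get_wrist_force())
ctrl.command_gripper(0,60);print("w",ctrl.get_width()*85,ctrl.get_grip_force())
ctrl.line_to([*S,.14],v=.12)
print(ctrl.get_width()*85,ctrl.get_grip_force(),ctrl.get_wrist_force(),ctrl.get_time())
P=np.array([.5029,.0327]);yp=.272
ctrl.line_to([*P,.14],v=.2,attitude=down(yp))
d=shot("wrist");cv2.imwrite("pics/w4.png",d["color"][:,:,::-1])
print(ctrl.get_ee_pos(),ctrl.get_wrist_force(),ctrl.get_time())
E
```

```text
[0.55575396 0.30024294 0.05411114] [ 0.10504635 -0.28887807  0.74464869]
w 20.48358477331592 59.256665110588074
20.759729948960942 58.68184983730316 [ 0.05188218 -0.24998962 -2.79368749] 7.4083
[0.50301378 0.03368193 0.13989894] [-0.23520672  0.22955078 -1.5193697 ] 8.975
```

View pics/w4.png

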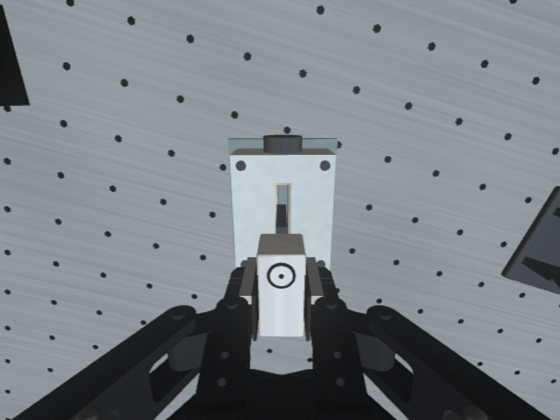

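The slider is held straight. The ring is at (281,275) and the slot at (283,205), so there is a slight lateral offset that is probably settling lag. I'll settle, check, then insert.

```bash
python3 - <<'E'
from h import *
P=np.array([.5029,.0327]);yp=.272
ctrl.line_to([*P,.14],v=.05,attitude=down(yp)); ctrl.wait(.1)
d=shot("wrist");g=d["color"].astype(int);print(ctrl.get_ee_pos())
# slot centreline in rows 188..228, by the tan/dark span
c=[]
for r in range(190,228,3):
    x=[k for k in range(262,306) if g[r,k,2]<180]
    c.append((min(x)+max(x))/2); 
R=down(yp)
for r,k in zip(range(190,228,3),c):
    X=onz(d,(k,r),.05)-np.append(P,.05); print(r,k,(R.T@X*1e3).round(1)[:2],end=" ")
hd=[k for k in range(255,310) if g[300,k].min()>180];print("\nhead",min(hd),max(hd))
E
```

```text
[0.50291782 0.03280747 0.13999837]
190 282.0 [22.   0.4] 193 282.0 [19.6  0.4] 196 282.0 [17.2  0.4] 199 282.5 [14.7  0.8] 202 282.5 [12.3  0.8] 205 282.5 [9.8 0.8] 208 282.5 [7.3 0.8] 211 282.5 [4.8 0.8] 214 282.0 [2.2 0.5] 217 282.0 [-0.3  0.5] 220 282.0 [-2.9  0.5] 223 282.0 [-5.4  0.5] 226 282.0 [-8.   0.5] 
head 260 302
```

```bash
python3 - <<'E'
from h import *
yp=.272
P=np.array([.5029,.0327])+.0004*down(yp)[:2,1]
print(ctrl.line_to([*P,.098],v=.1,attitude=down(yp),threshold=15)); ctrl.wait(.1)
hit=ctrl.line_to([*P,.0535],v=.05,threshold=15)
print(hit,ctrl.get_ee_pos(),ctrl.get_wrist_force(),ctrl.get_time())
E
```

```text
False
True [0.50261728 0.03222542 0.05422292] [-2.97924429  0.26781931 13.85574924] 10.8833
```

Contact came at the same height as the grasp, so it is seated. I release, check, and go look at the gauge.

```bash
python3 - <<'E'
from h import *
yp=.272
ctrl.command_gripper(.55,60)
p=ctrl.get_ee_pos()
ctrl.line_to([p[0],p[1],.10],v=.12)
q=np.array([.5029,.0327])
above(q,.15,yp);d=shot("wrist");np.savez("w5.npz",**d)
h=cv2.cvtColor(d["color"],cv2.COLOR_RGB2HSV)
a=d["color"]
cv2.imwrite("pics/w5.png",a[100:260,200:360,::-1])
# gauge look from above
y=.0
above((.535,-.24),.30,y,.0);g=shot("wrist");np.savez("w6.npz",**g);
v=np.hstack([cv2.resize(a[100:260,200:360],(420,420)),cv2.resize(g["color"],(380,285)).copy() if 0 else np.zeros((420,1,3),np.uint8)])
cv2.imwrite("pics/w6.png",np.hstack([cv2.resize(a[80:280,220:340],(240,400)),g["color"][:400]])[:,:,::-1])
print(ctrl.get_time(),ctrl.get_joint_pos())
E
```

```text
13.4083 [ 0.06508648  0.4140778   0.35632558  1.63683326 -0.15702433  1.12062562
 -1.10580288]
```

View pics/w6.png

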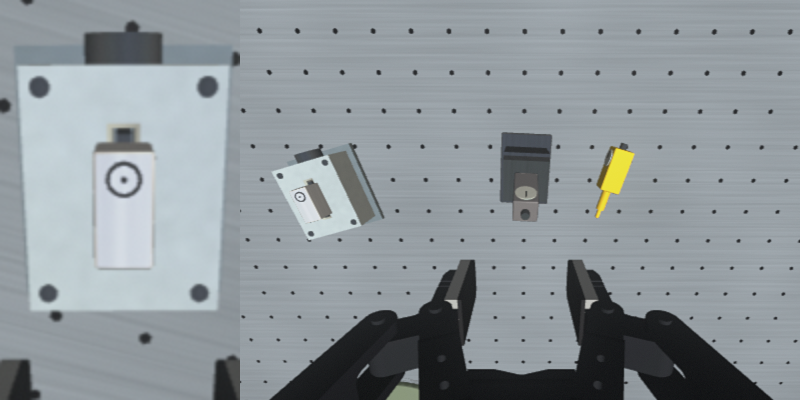

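The slider sits on the port, its ring at (123,180) in the left crop. In the right picture the grey gauge is at (285,190) in camera pixels, cap end down at row 213 and dial up. The yellow decoy is at (375,180). Next: verify slider pose numerically and take a view along the gauge's axis.

```bash
cat >> h.py <<'E'
def lean(yaw,t):
    c,s=np.cos(t),np.sin(t);cy,sy=np.cos(yaw),np.sin(yaw)
    return np.array([[cy,-sy,0],[sy,cy,0],[0,0,1]])@np.array([[c,0,s],[0,-1,0],[s,0,-c]])
L20=np.radians(20)
E
python3 - <<'E'
from h import *
q=dict(np.load("w5.npz"));h=cv2.cvtColor(q["color"],cv2.COLOR_RGB2HSV);g=q["color"]
m=((h[...,2]>212)).astype(np.uint8)
try: print(rect(q,m,(281,185),.076,.27))
except Exception as e: print(e)
# ring: dark blob in head
m=((h[...,2]<140)).astype(np.uint8);m[:150]=0;m[195:]=0;m[:,:268]=0;m[:,296:]=0
n,l,s,c=cv2.connectedComponentsWithStats(m)
for i in range(1,n): print(s[i],c[i],onz(q,c[i],.076))
print("exp spot",np.array([.5029,.0327])+.012*np.array([np.cos(.272),np.sin(.272)]))
R=lean(0,L20);G=np.array([.537-.0103,-.241,.0962])
ctrl.goto(G+R[:,2]*(.0187-.12),R)
d=shot("wrist");np.savez("w7.npz",**d)
zg=-R[:,2];print(proj(d,G),proj(d,G+.038*zg),ctrl.get_ee_pos(),ctrl.get_time())
cv2.imwrite("pics/w7.png",cv2.resize(d["color"][:300,180:400],None,fx=2,fy=2)[:,:,::-1])
E
```

```text
(array([0.52590161, 0.04718134]), 54.67333984375, 46.65790710449219, np.float64(-1.2986309672820204))
[268 150  28   6 145] [281.52413793 152.84827586] [0.52490214 0.03875217 0.076     ]
[273 161  18  18  93] [281.46236559 169.24731183] [0.513753   0.03567831 0.076     ]
[281 169   2   2   4] [281.5 169.5] [0.51358563 0.03560367 0.076     ]
exp spot [0.51445883 0.0359239 ]
[282.15887865 213.06025846] [282.29292926 229.95242692] [ 0.49345051 -0.24052768  0.19206267] 14.1917
```

View pics/w7.png

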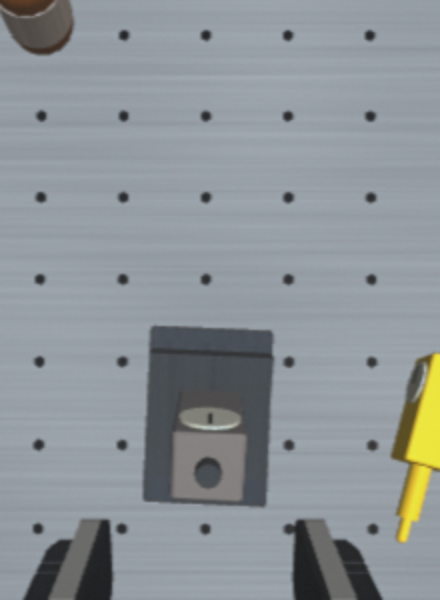

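The gauge's top face spans pixels (266,215)–(302,250), cap at (284,236), with the dial above it. The plate edges show the cradle is yawed by about -0.04 rad. The bottle at the upper left is clear.

```bash
python3 - <<'E'
from h import *
d=dict(np.load("w7.npz"));g=d["color"].astype(int)
print(g[245,255:312:3].tolist());print(g[200:256:3,272].tolist())
L20=np.radians(20)
m=((g[...,0]-g[...,2]>3)&(g[...,0]>60)&(g[...,0]<200)).astype(np.uint8);m[:190]=0;m[256:]=0;m[:,:255]=0;m[:,315:]=0
top=m.copy();top[(g[...,0]<95)]=0;top[:217]=0
top=cv2.morphologyEx(top,cv2.MORPH_CLOSE,np.ones((15,15),np.uint8))
cs,_=cv2.findContours(top,cv2.RETR_EXTERNAL,cv2.CHAIN_APPROX_NONE);c=max(cs,key=cv2.contourArea)
print("px",cv2.minAreaRect(c),cv2.boundingRect(c))
G=np.array([.537-.0103,-.241,.0962])
for yc in(0,-.043):
    R=lean(yc,L20);zg=-R[:,2];O=G+.03*zg
    def onp(p):
        o,r=ray(d,p);return o+r*((O-o)@zg)/(r@zg)
    X=np.array([R.T@(onp(p[0])-O) for p in c])[:,:2]
    r=cv2.minAreaRect((X*1e4).astype(np.float32));print(np.array(r[0])/10,np.array(r[1])/10,r[2])
E
```

```text
[[73, 79, 88], [76, 81, 90], [75, 80, 88], [67, 72, 80], [127, 124, 123], [131, 127, 126], [132, 128, 127], [132, 128, 128], [133, 128, 128], [132, 129, 128], [133, 129, 128], [133, 130, 129], [132, 129, 128], [132, 129, 128], [132, 129, 128], [125, 122, 121], [72, 77, 86], [73, 78, 85], [73, 78, 87]]
[[78, 77, 77], [78, 77, 77], [130, 130, 122], [131, 132, 123], [106, 105, 101], [91, 89, 89], [135, 131, 130], [133, 129, 128], [133, 129, 128], [133, 129, 128], [133, 130, 129], [133, 128, 128], [132, 128, 127], [131, 128, 127], [131, 128, 127], [131, 127, 126], [130, 127, 126], [92, 96, 100], [146, 154, 161]]
px ((284.0, 233.0), (32.0, 36.0), 90.0) (266, 217, 37, 33)
[-5.57418594  1.17058487] [26.44653625 26.4921936 ] 2.517515182495117
[-5.46567993  1.82346725] [26.49322815 26.48188782] 0.20069581270217896
```

```bash
python3 - <<'E'
from h import *
d=dict(np.load("w7.npz"));yc=-.045;R=lean(yc,L20);zg=-R[:,2]
T=onz(d,(284.1,232.7),.068+.06*np.cos(L20))
G=T-.03*zg;C=G-.03*zg
print("top",T,"grip",G,"cradle",C)
assert abs(C[0]-.537)<.012 and abs(C[1]+.241)<.01
tcp=G+.0187*R[:,2]
ctrl.goto(tcp-R[:,2]*.08,R); ctrl.wait(.1)
hit=ctrl.line_to(tcp,v=.1,threshold=10)
print(hit,ctrl.get_ee_pos()-tcp,ctrl.get_wrist_force())
ctrl.command_gripper(0,50);print("w",ctrl.get_width()*85,ctrl.get_grip_force())
print(ctrl.line_to(tcp-R[:,2]*.085,v=.12),ctrl.get_width()*85,ctrl.get_grip_force(),ctrl.get_wrist_force())
p=ctrl.get_ee_pos()
ctrl.line_to([p[0],p[1],.24],v=.12,attitude=lean(yc,0));ctrl.wait(.2)
print(ctrl.get_time(),ctrl.get_ee_pos(),ctrl.get_joint_pos())
s=shot("scene");e=shot("side");
for n,x in(("s",s),("e",e)): np.savez(n+"8.npz",**x)
R=ctrl.get_tool_rot();p=ctrl.get_ee_pos();tip=p+np.array([0,0,-.011-.044+.0])
print("pred tip",tip,proj(s,tip),proj(e,tip))
def crop(x):
    u,v=proj(x,tip).astype(int);return cv2.resize(x["color"][max(v-60,0):v+60,max(u-50,0):u+50],(400,480))
cv2.imwrite("pics/t8.png",np.hstack([crop(s),crop(e)])[:,:,::-1])
E
```

```text
top [ 0.51141538 -0.24237811  0.12438156] grip [ 0.52166559 -0.24283968  0.09619078] cradle [ 0.53191581 -0.24330125  0.068     ]
False [ 6.84709128e-05 -1.31764128e-04  4.51523726e-04] [ 0.30314671  0.0420122  -0.203611  ]
w 27.270127734263216 48.80083501338959
False 27.613738140546477 49.26001310348511 [ 0.07987752 -1.09124617 -1.50346901]
17.8667 [ 0.49863417 -0.24166667  0.23973986] [ 1.73404092e-04  4.35939262e-01  4.72924701e-01  1.79828796e+00
 -2.36632520e-01  9.63701338e-01 -1.04512585e+00]
pred tip [ 0.4988128  -0.24165119  0.18489578] [212.32137587  90.93584515] [243.81451333 298.06082037]
```

View pics/t8.png

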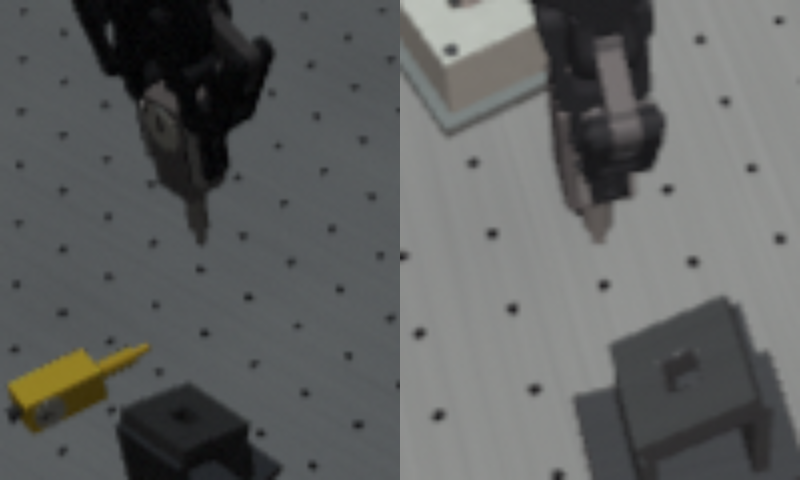

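The gauge is upright in the gripper, with its tip at scene pixel (212,91) and side pixel (242,298), within about 2 px of the prediction. I move above the mark, compare tip and ring in both cameras.

```bash
python3 - <<'E'
from h import *
s=dict(np.load("s8.npz"));e=dict(np.load("e8.npz"))
print(tri([(s,(212.2,90.5)),(e,(242.2,297.5))]))
S=np.array([.5140,.0357])
p=ctrl.get_ee_pos();A=lean(-.045,0)
ctrl.line_to([*S,.19],v=.2,attitude=A)
ctrl.line_to([*S,.076+.055+.010],v=.1,attitude=A);ctrl.wait(.2)
print(ctrl.get_ee_pos(),ctrl.get_wrist_force(),ctrl.get_time(),np.degrees(np.arccos(-ctrl.get_tool_rot()[2,2])))
s=shot("scene");e=shot("side");T=np.append(S,.081)
def crop(x,n):
    u,v=proj(x,T).astype(int);np.savez(n,**x);print(n,u-30,v-36,proj(x,T),proj(x,np.append(S,.076)));return cv2.resize(x["color"][v-36:v+36,u-30:u+30],(400,480),interpolation=cv2.INTER_CUBIC)
cv2.imwrite("pics/t9.png",np.hstack([crop(s,"s9"),crop(e,"e9")])[:,:,::-1])
E
```

```text
(array([ 0.49747841, -0.24144999,  0.18607294]), [np.float64(0.001312074598526359), np.float64(0.0013120745985263453)])
[0.51430447 0.0357565  0.14156306] [ 0.70964576  0.04234789 -1.85077861] 20.3667 0.05535707803560204
s9 271 144 [301.77033569 180.40764152] [301.61793288 181.69295051]
e9 189 185 [219.83078194 221.81234868] [219.99935258 223.36901826]
```

View pics/t9.png

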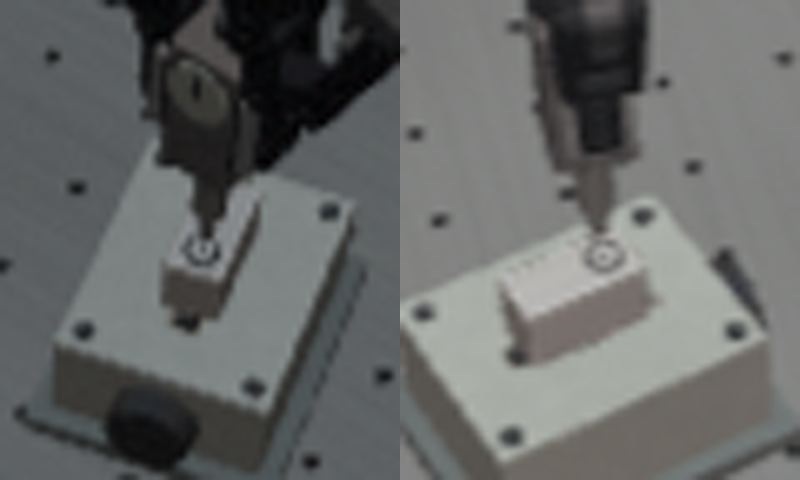

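The ring is at scene (301.3,181.7) and side (219.6,223.4), within 0.5 px of my mark. The tip is about 1 mm short in x, so I correct that and lower in steps while watching the force.

```bash
python3 - <<'E'
from h import *
S=np.array([.5150,.0357]);A=lean(-.045,0)
def fz():
    v=[]
    for _ in range(15): ctrl.wait(.02);v.append(ctrl.get_wrist_force()[2])
    return np.mean(v),np.std(v)
ctrl.line_to([*S,.137],v=.05,attitude=A);ctrl.wait(.3);b=fz();print(b,ctrl.get_ee_pos())
for z in np.arange(.134,.1255,-.001):
    hit=ctrl.line_to([*S,z],v=.02,threshold=5);ctrl.wait(.1);f=fz()
    print(round(z,4),hit,ctrl.get_ee_pos().round(4),(f[0]-b[0]).round(2),f[1].round(2))
    if f[0]-b[0]>1.55: break
print(ctrl.get_time())
E
```

```text
(np.float64(-2.2807220290890937), np.float64(0.418967884353087)) [0.51500127 0.03569371 0.13702371]
0.134 False [0.515  0.0357 0.134 ] 0.39 0.4
0.133 False [0.515  0.0357 0.133 ] 0.4 0.5
0.132 False [0.515  0.0357 0.132 ] 0.24 0.55
0.131 False [0.5151 0.0357 0.131 ] 1.34 0.55
0.13 False [0.515  0.0357 0.13  ] 1.11 0.58
0.129 False [0.515  0.0357 0.129 ] 1.26 0.38
0.128 False [0.515  0.0357 0.128 ] 1.48 0.57
0.127 False [0.515  0.0357 0.127 ] 1.75 0.57
26.1167
```

```bash
python3 - <<'E'
from h import *
ctrl.line_to([.515,.0357,.1266],v=.02);ctrl.wait(.5)
print(ctrl.get_ee_pos(),np.mean([(ctrl.wait(.02),ctrl.get_wrist_force()[2])[1] for _ in range(20)]),ctrl.get_grip_force(),ctrl.get_width()*85,ctrl.get_time())
print(ctrl.job_done())
E
```

```text
[0.51500515 0.03569327 0.12660453] -0.5833332783612734 49.37570035457611 27.448390797635913 27.2
the job is handed in; nothing more can be done
None
```

I handed the job in at 27.2 s of the 51 s allowed: the slider is home in the port and released, and the gauge is held upright on the ringed mark with the plunger about 5 mm in, estimated from tool height and wrist force. No verdict came back.

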